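Brace the storage jar and unscrew its tight cap

TASK

Lift the square blue jar, cap and all, and set it gently down into the square socket of the wooden brace, fully home, so that it cannot turn. Only then unscrew the tight red cap: a little under a quarter turn counter-clockwise seen from above, stopping once the threads let go and not forcing it on against its end stop. Lift the cap straight off and finish while holding it level and still just above the jar's mouth (a centimetre or two, clear of the jar), with the jar left standing in the brace and the other things on the worktop left alone.

Things in the scene. Friction and masses are not known exactly. Their poses are not given: they have to be found in the camera images.
- jar: Square blue stoneware jar, 58 x 58 mm, loose, 0.3 kg; square up to z = 50 mm, shoulder to 58 mm, then a neck (48 mm over its thread lands) to the rim at 88 mm. Stands upright on the worktop, capped; can be carried by the cap, which stays put unless twisted hard. Origin: centre of its underside; z up, x and y square to its sides (quarter turns look alike).
- cap: Round red ribbed cap, white disc on top, 56 mm across, 22 mm high. Origin: centre of its lower edge, z up. Screwed tight, that edge is 70 mm above the jar's underside, top at 92 mm (1 mm of play), axes as the jar's; free space for fingertips below it down to 58 mm. Turning takes 0.4 N m; after 1.15 rad (66 deg) counter-clockwise from above it lifts straight off; a stop ends the turn at 1.75 rad.
- seal_ring (a joint): How far the cap is unscrewed, rad: 0 tight, grows counter-clockwise seen from above; from about 1.15 the cap is free; stop at 1.75. It is a stiff black rubber ring on the neck that turns with the cap (0.03 rad of play) and stays as turned once the cap is off.
- jar_mouth (a point): Centre of the jar's rim, 88 mm above its underside; axes as the jar's. When the cap's lower edge is at this height or above, the cap is clear of the jar.
- brace: Fixed wooden block, 110 x 110 mm, 30 mm high, with a square socket in its top, sides parallel to the block's: 62 x 62 mm, mouth bevelled 6 mm, floor (black rubber) 8 mm above the worktop. Origin: centre of its underside; z up, x and y square to its sides. The jar fits upright in any of its four square positions, with 2 mm to spare on each side.
- brace_seat (a point): Centre of the socket floor, where the centre of the jar's underside belongs; axes as the brace's.
- bowl: Bystander: white bowl with red dots, 150 mm wide, 61 mm high, behind the brace; origin centre of underside.
- spice_box: Bystander: round pale tin, 62 mm wide, 25 mm high, at the front edge on the right; origin centre of underside.
- timer: Bystander: round dark kitchen timer, 60 mm wide, 25 mm high, at the front edge on the left; origin centre of underside.
- match_tin: Bystander: small black tin, 50 x 54 x 21 mm, at the front edge on the far right; origin centre of underside.
- teaspoon: Bystander: teaspoon, 137 mm long, at the front edge on the far left; origin at its middle.
- cake_fork: Bystander: small fork, 145 mm long, lying to the right of the brace; origin at its middle.
Things that resemble listed ones, but are neither listed nor needed, are in the scene too. Of the things like the cap, leave any that is green or purple; of the rest the larger one is meant.

How it is judged:
On the way, in this order (a step that is already met when the one before it is completed fails the run):
1. the jar, still closed, stands fully home in the socket of the brace (horizontal distance between jar and brace_seat below 0.006 m and z of jar in the frame of brace_seat below 0.004 m and angle between jar's own z axis and vertical below 0.1 rad and value of joint seal_ring below 0.3 rad), for 0.1 s.
2. the cap has been unscrewed until the threads let go, the jar in the brace (value of joint seal_ring above 1.05 rad and z of jar in the frame of brace_seat below 0.006 m and z of cap in the frame of jar_mouth below 0 m), for 0.1 s.
At the end, for the whole second after the job is handed in: The fingers hold the cap still and level (within 0.15 rad), its lower edge 3 to 45 mm above the jar's mouth and within 15 mm of its axis, not touching the jar; the ring has been turned past 1.05 rad; the jar stands upright at rest in the socket, within 6 mm of its centre and 4 mm of its floor (z of cap in the frame of jar_mouth between 0.003 and 0.045 m and horizontal distance between cap and jar_mouth below 0.015 m and angle between cap's own z axis and vertical below 0.15 rad and linear speed of each of cap, jar below 0.02 m/s and contact force between cap and the fingers above 2 N and contact force between cap and jar below 0.05 N and value of joint seal_ring above 1.05 rad and horizontal distance between jar and brace_seat below 0.006 m and z of jar in the frame of brace_seat below 0.004 m and angle between jar's own z axis and vertical below 0.1 rad); the arm keeps its last pose, push and grip.
It fails at once if the cap is unscrewed while the jar is not in the brace, or the jar is pulled out of it with its cap loosened (value of joint seal_ring above 0.4 rad and (z of jar in the frame of brace_seat above 0.014 m or horizontal distance between jar and brace_seat above 0.02 m)).
It fails at once if the jar is tipped over (angle between jar's own z axis and vertical above 0.5 rad).
It fails at once if the jar is dropped or rammed into the brace (contact force between jar and brace above 90 N).
It fails at once if a bystander is disturbed (distance of any of bowl, spice_box, timer, match_tin, teaspoon, cake_fork from where it was at the start of the episode above 0.03 m).
It fails at once if the cap is forced on against its end stop (value of joint seal_ring above 1.73 rad).
It also fails if it takes over 45 s, if anything falls off the work surface, if the arm or the gripper's body presses on something with over 40 N, if the wrist force passes 120 N, or if a joint passes its speed limit or range.

ROBOT

A 6-joint arm with a two-finger parallel gripper is mounted at the origin on a cart in front of the work surface, level with it; the furniture and walls round the work are solid. World frame = base frame: x ahead of the robot, y to its left, z up, the work surface at z = 0. Lengths are in m, angles in rad, forces in N, time in s.
With the tool pointing down it reaches from about 0.375 to 0.9 m from the base axis. Payload 3.1 kg.
Tool frame: the origin (TCP) lies at the very end of the fingers, on their centre line; the grasp point (between the pads) lies 19 mm behind it (manip.hold_point_z is the distance from the TCP to the grasp point, in m); y points along the fingers, z is the direction in which the jaws open and shut, and the axes are right-handed (so a half turn about y gives the same grasp; the last joint's range is limited). The gripper opens to 85 mm and grips with 20 to 120 N. Pads are 22 mm wide; open, the fingers measure 114 mm over their backs; the gripper's body (76 mm by 85 mm) begins 54 mm behind the grasp point. The pads swing forward as they close: fully open they stand 13 mm farther back than shut.
Start: joints at [1.02, 0.527, 1.433, -0, 1.181, -0.178], TCP at [0.227, 0.582, 0.231] pointing down, gripper open.
Joint ranges: [-3.08, 3.08], [-0.75, 2.2], [0.22, 2.44], [-1.43, 4.57], [0, 2.65], [-2.85, 2.85]. Speed limits (rad/s): [2.79, 2.79, 3.14, 3.14, 3.14, 3.14].

INTERFACE

Orientations are given as a unit quaternion [x, y, z, w].
In Python, from station import manip, eyes, workorder gives the robot as it stands. The module is installed in compiled form; this text tells all that it offers.
- The arm moves only by the shell command python3 -m jog 'ROWS' [OPENING] [FORCE]. ROWS is JSON, a list of rows, each a list of 2 entries, a list of its own where there are three numbers: the shift along the tool's x, y, z in cm, then the turn about the tool's y in rad. A call has 1 to 20 rows; each row is the pose to reach, as a shift and turn from the pose commanded when the call began, along the tool's axes at that moment; what a row does not reach only later rows make up. A row lasts 1/12 s, in which the tool goes at most 41.7 mm and 7.16 degrees, less where a joint would pass 70% of its speed; a pose out of reach is approached as far as the arm can. A call with a gripper value outside its range is refused whole. OPENING is the finger opening in cm, from 0 to 8.54, set as the call begins (- or left out, the last holds). The fingers move at their own pace and stop on an object; FORCE is the grip in N (left out, the last holds). Time passes only in rows, so rows that repeat a pose let the fingers close. It gives the time, the measured TCP pose, the force and the opening at its end, in the units of the state.
- manip.sense(): the state, without advancing time (a new reading comes with each control period).
- eyes.snapshot(name): name is "scene" or "top" or "wrist"; returns a dict with "frame" (420x560x3 uint8, red, green, blue), "vfov" (degrees; the focal length in pixels is half the picture's height over the tangent of half this angle, whatever the lens; pixels are square), "cx", "cy" (the principal point, pixels), "rvec" (rotation vector, rad) and "tvec" (3), from world to camera coordinates, as OpenCV has them. Camera axes: x right, y down, z forward; pixel columns grow to the right and rows downward; lengths in m; the calibration is good to about 2 mm. A picture is of the moment at which its call begins. There is no depth.
- workorder.sign_off(): hands the job in, once; it reports no verdict.
The state is a dict: "t": time; "q": joint angles; "qd": joint speeds; "tau": joint torques, N m; "tcp_pos": TCP position; "tool_rot": TCP orientation; "force": force on the tool from outside, world axes, zero at the start; "ft_torque": the same for the moment, N m; "finger_gap": opening from 0.0 (shut) to 1.0 (fully open).
Only numpy, scipy, OpenCV 4.12 (cv2) and the standard library are available. Lean on these libraries where they do the work, as an engineer would, in place of code of your own. Each camera call takes 0.05 s, during which the arm holds its last target. There are 200 camera calls.

## Working session

There is one attempt and no reset: what is moved stays moved. The work goes in short steps, Python scripts to look and compute and a shell command to move; the robot and the scene stay as the last step left them, time stands still between calls to the robot, and variables do not carry over. Pictures are saved under pics/ and viewed, about 8 in all and at most 12, crops included, and the job is handed in when it is done.

```bash
mkdir -p pics; cat > h.py <<'E'
import numpy as np, cv2
from station import manip, eyes, workorder
from scipy.spatial.transform import Rotation as R
def cam(n):
    s=eyes.snapshot(n); f=s['frame'].shape[0]/2/np.tan(np.radians(s['vfov'])/2)
    s['f']=f; s['R']=cv2.Rodrigues(np.array(s['rvec'],float))[0]; s['t']=np.array(s['tvec'],float).ravel(); s['C']=-s['R'].T@s['t']; return s
def save(s,n,k=1,crop=None):
    im=s['frame'][...,::-1]
    if crop: a,b,c,d=crop; im=im[b:d,a:c]
    cv2.imwrite('pics/'+n+'.png',cv2.resize(im,None,fx=k,fy=k))
def ray(s,p):
    d=s['R'].T@np.array([(p[0]-s['cx'])/s['f'],(p[1]-s['cy'])/s['f'],1]); return d/np.linalg.norm(d)
def onz(s,p,z):
    d=ray(s,p); return s['C']+d*(z-s['C'][2])/d[2]
def proj(s,P):
    c=s['R']@np.array(P)+s['t']; return np.array([s['cx'],s['cy']])+s['f']*c[:2]/c[2]
def tri(l):
    A=0;b=0
    for s,p in l:
        d=ray(s,p); M=np.eye(3)-np.outer(d,d); A=A+M; b=b+M@s['C']
    return np.linalg.solve(A,b)
E
python3 - <<'E'
from h import *
for n in ('scene','top'):
    s=cam(n); save(s,n+'1',1.4); print(n,s['C'].round(3),s['f'].round(1),s['cx'],s['cy'],s['R'].round(2).tolist())
st=manip.sense(); print({k:np.round(v,3) for k,v in st.items()}, manip.hold_point_z)
E
```

```text
scene [-0.244 -1.118  0.848] 450.9 275.0218740815297 217.0688127241811 [[0.78, -0.62, -0.0], [-0.32, -0.39, -0.86], [0.54, 0.68, -0.5]]
top [ 0.365 -0.088  1.305] 422.1 282.3822996306935 209.64797367214544 [[-0.02, -1.0, -0.02], [-0.99, 0.02, -0.15], [0.15, 0.01, -0.99]]
{'t': np.float64(0.1), 'q': array([ 1.02 ,  0.528,  1.434,  0.   ,  1.181, -0.179]), 'qd': array([-0.   , -0.001, -0.002, -0.001, -0.   , -0.   ]), 'tau': array([ 1.0000e-03, -4.4331e+01, -1.7859e+01, -0.0000e+00,  4.0000e-03,
        0.0000e+00]), 'tcp_pos': array([0.227, 0.582, 0.23 ]), 'tool_rot': array([ 0.696, -0.131,  0.13 , -0.694]), 'force': array([ 0.839, -0.081,  0.022]), 'ft_torque': array([ 0.008, -0.03 ,  0.008]), 'finger_gap': np.float64(0.999)} 0.0187
```

View pics/scene1.png

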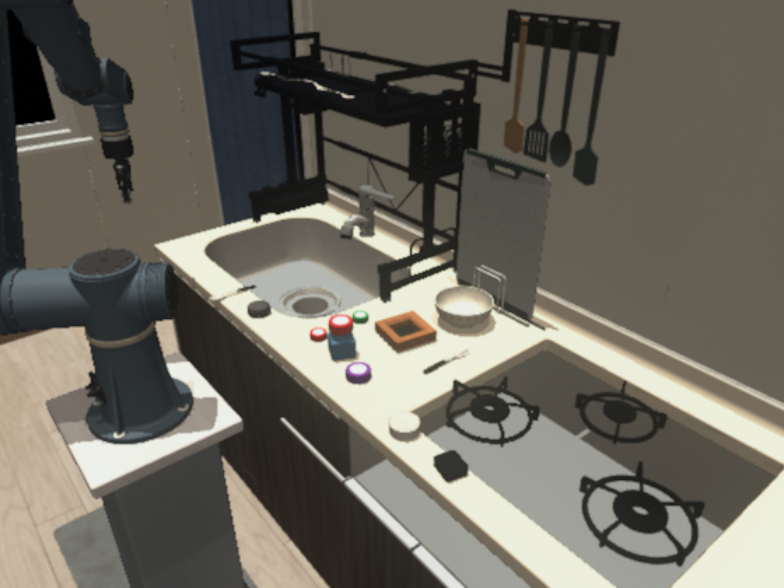

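View pics/top1.png

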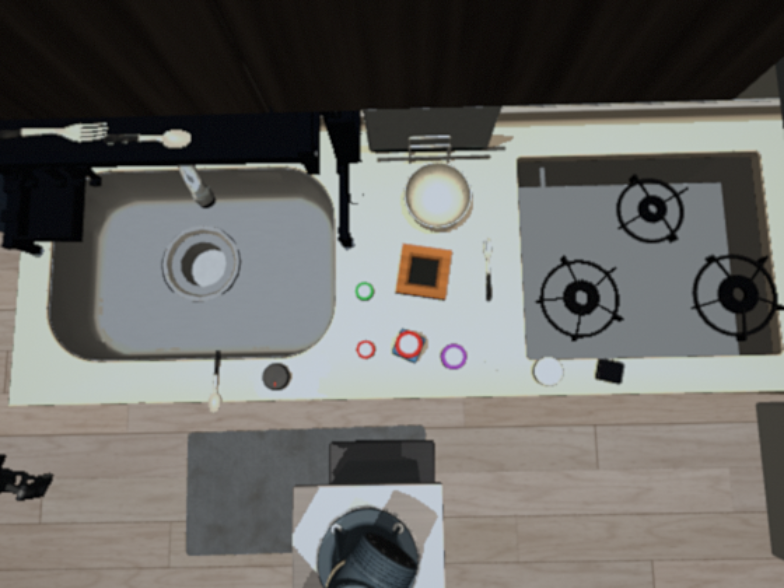

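The scene view shows the capped blue jar (341,335), small red, purple and green decoys, and the brace (405,330). In the top view the jar is at (408,345), the brace at (424,272), the bowl (438,195) and the fork (488,270).

```bash
cat >> h.py <<'E'
def mask(s,kind):
    h=cv2.cvtColor(s['frame'],cv2.COLOR_RGB2HSV); H,S,V=[h[...,i].astype(int) for i in range(3)]
    return {'red':((H<6)|(H>173))&(S>150)&(V>90),'wood':(H>=6)&(H<16)&(S>130)&(V>60),'blue':(H>95)&(H<120)&(S>70)&(V>40)}[kind].astype(np.uint8)
def blobs(m,amin=40):
    c,_=cv2.findContours(m*255,cv2.RETR_EXTERNAL,cv2.CHAIN_APPROX_NONE)
    return sorted([x for x in c if cv2.contourArea(x)>amin],key=cv2.contourArea,reverse=True)
E
python3 - <<'E'
from h import *
S={n:cam(n) for n in('scene','top')}
for n,s in S.items():
    for k in('red','wood','blue'):
        for c in blobs(mask(s,k))[:4]:
            r=cv2.minAreaRect(c); M=cv2.moments(c); print(n,k,cv2.contourArea(c),np.round(r[0],1),np.round(r[1],1),round(r[2],1),[round(M['m10']/M['m00'],1),round(M['m01']/M['m00'],1)])
    
    if n=='top':
        c=blobs(mask(s,'wood'))[0]; b=cv2.boxPoints(cv2.minAreaRect(c)); P=np.array([onz(s,p,.03) for p in b]); print(P.round(3), P.mean(0).round(4))
        e=P-np.roll(P,1,0); print(np.linalg.norm(e,axis=1).round(3),np.degrees(np.arctan2(e[:,1],e[:,0])).round(1))
        for c in blobs(mask(s,'red'))[:2]: 
            (u,v),r=cv2.minEnclosingCircle(c); print('red',onz(s,(u,v),.085).round(3),r)
E
```

```text
scene wood 485.5 [289.5 233.4] [18.5 38. ] 74.1 [289.0, 233.4]
scene blue 4300.5 [171.  60.] [120.  66.] 90.0 [169.7, 52.1]
scene blue 193.5 [188.5  35.5] [11. 33.] 90.0 [191.5, 35.1]
top red 254.0 [291.7 245.6] [17.9 18.3] 26.6 [291.7, 245.6]
top wood 1140.5 [302.3 193.8] [35.1 34.5] 8.1 [302.4, 193.8]
[[ 0.561 -0.07   0.03 ]
 [ 0.668 -0.087  0.03 ]
 [ 0.65  -0.193  0.03 ]
 [ 0.544 -0.175  0.03 ]] [ 0.6055 -0.1311  0.03  ]
[0.107 0.108 0.108 0.108] [ 80.6  -9.1 -99.6 170.3]
red [ 0.444 -0.095  0.085] 9.571805953979492
```

```bash
cat >> h.py <<'E'
def goto(P,y=None):
    """shift in cm in tool axes to move TCP to P (from measured)"""
    st=manip.sense(); T=R.from_quat(st['tool_rot']).as_matrix(); return (T.T@(np.array(P)-st['tcp_pos'])*100).round(2)
def axes():
    st=manip.sense(); T=R.from_quat(st['tool_rot']).as_matrix(); print('tcp',st['tcp_pos'].round(4),'x',T[:,0].round(3),'y',T[:,1].round(3),'z',T[:,2].round(3),'zdeg',np.degrees(np.arctan2(T[1,2],T[0,2])).round(2),'q',np.round(st['q'],2),'F',np.round(st['force'],1),'gap',st['finger_gap'],'t',st['t'])
E
python3 - <<'E'
from h import *
axes(); print(goto([.45,-.095,.25]))
s=cam('wrist'); st=manip.sense(); T=R.from_quat(st['tool_rot']).as_matrix()
print('cam in tool',(T.T@(s['C']-st['tcp_pos'])).round(3),'fwd',(T.T@s['R'][2]).round(3),'imx',(T.T@s['R'][0]).round(2),s['f'])
E
```

```text
tcp [0.2268 0.5819 0.2307] x [ 0.932 -0.363 -0.   ] y [-0.001 -0.001 -1.   ] z [ 0.363  0.932 -0.001] zdeg 68.7 q [ 1.02  0.53  1.43  0.    1.18 -0.18] F [ 0.2 -0.4  0.2] gap 1.0007985623477615 t 0.2
[ 45.39  -1.87 -54.96]
cam in tool [-0.084 -0.142 -0.001] fwd [0.325 0.946 0.   ] imx [-0. -0.  1.] 349.9388655015861
```

```bash
python3 -m jog '[[[10,-3,-13],0],[[20,-3,-26],0],[[30,-3,-39],0],[[38,-3,-50],0],[[43,-3,-57.5],0],[[43,-3,-57.5],0],[[43,-3,-57.5],0],[[43,-3,-57.5],0],[[43,-3,-57.5],0],[[43,-3,-57.5],0],[[43,-3,-57.5],0],[[43,-3,-57.5],0],[[43,-3,-57.5],0],[[43,-3,-57.5],0],[[43,-3,-57.5],0],[[43,-3,-57.5],0],[[43,-3,-57.5],0],[[43,-3,-57.5],0],[[43,-3,-57.5],0],[[43,-3,-57.5],0]]' 8.5 60
python3 - <<'E'
from h import *
axes(); s=cam('wrist'); save(s,'w1',1.4); np.save('w1.npy',s,allow_pickle=True)
E
```

```text
t: 1.92
tcp_pos: [0.4182, -0.1094, 0.261]
tool_rot: [-0.694, 0.132, -0.131, 0.695]
force: [-0.1, 0.1, -0.1]
finger_gap: 1.001
tcp [ 0.4182 -0.1094  0.261 ] x [ 0.931 -0.365 -0.002] y [-0.001  0.001 -1.   ] z [0.365 0.931 0.001] zdeg 68.59 q [-0.52  0.22  1.85  0.    1.07 -1.71] F [-0.1  0.1 -0.1] gap 1.0009790279660318 t 1.9167
```

View pics/w1.png

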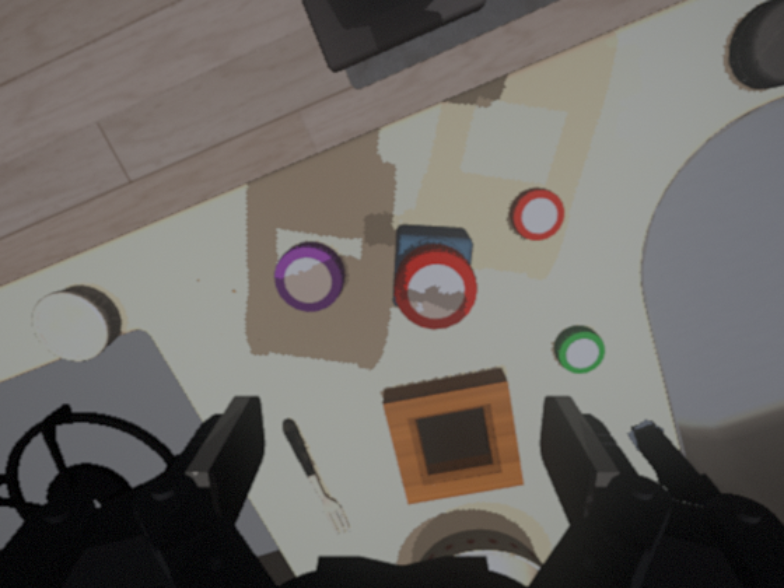

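The wrist view shows the big red cap at (436,288), jar body top edge about (400,228)–(467,232), the brace at (455,437), and decoys at (310,277), (538,214) and (580,350).

```bash
python3 - <<'E'
from h import *
s=np.load('w1.npy',allow_pickle=True).item(); t=cam('top')
save(s,'w1c',7,(270,145,350,240))
cs=[]
for v in(s,t):
    c=max(blobs(mask(v,'red'),15),key=cv2.contourArea); e=cv2.fitEllipse(c); print(np.round(e[0],1),np.round(e[1],1)); cs.append((v,e[0]))
P=tri(cs); print('cap',P.round(4),[np.linalg.norm(proj(v,P)-p).round(1) for v,p in cs],onz(s,cs[0][1],.086).round(4),onz(t,cs[1][1],.086).round(4))
h=cv2.cvtColor(s['frame'],cv2.COLOR_RGB2HSV)
c=blobs(mask(s,'wood'),200)[0]; print(cv2.approxPolyDP(c,4,True)[:,0].tolist())
V=h[...,2]
for sx,sy in((312,168),(310,175),(312,200),(310,312),(285,320)): print((sx,sy),h[sy,sx])
m=(mask(s,'wood')&(V>110)).astype(np.uint8); c=blobs(m,200)[0]; b=cv2.boxPoints(cv2.minAreaRect(c)); print(b.round(1).tolist(), cv2.approxPolyDP(c,4,True)[:,0].tolist())
E
```

```text
[384.3 153.1] [32.5 35.5]Traceback (most recent call last):
  File "<stdin>", line 6, in <module>
ValueError: max() iterable argument is empty
```

View pics/w1c.png

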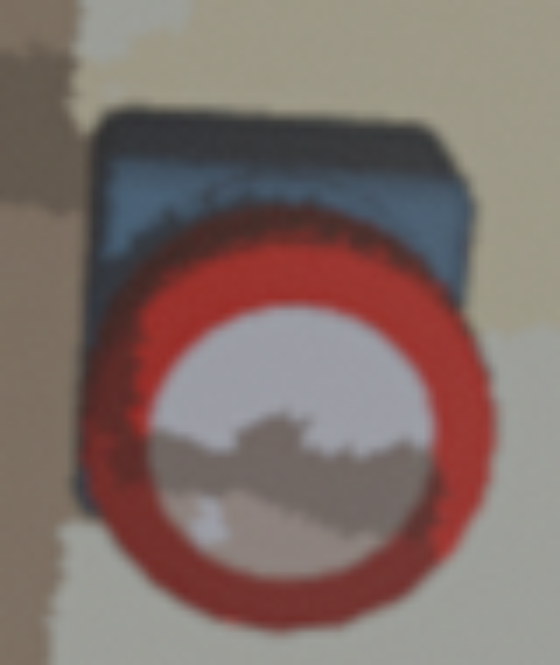

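The crop shows the jar's shoulder-height edge running from about (108,158) to (468,182), the left edge down to (82,505), and the white disc centred at (293,443), all in crop pixels.

```bash
python3 - <<'E'
from h import *
s=np.load('w1.npy',allow_pickle=True).item(); t=cam('top')
P=tri([(s,(311.9,208.3)),(t,(291.7,245.6))]); print('cap top',P.round(4),onz(s,(311.9,208.3),.092).round(4),onz(t,(291.7,245.6),.09).round(4))
f=lambda x,y,z:onz(s,(270+x/7-.5,145+y/7-.5),z)
a,b,c,d,e=f(108,158,.05),f(468,182,.05),f(84,490,.05),f(118,110,0),f(425,130,0)
print('jar',a.round(4),b.round(4),'len',np.linalg.norm(b-a).round(4))
g=lambda u,v:np.degrees(np.arctan2(*(v-u)[1::-1])).round(1)
print('yaw',g(a,b),g(a,c),g(d,e))
h=cv2.cvtColor(s['frame'],cv2.COLOR_RGB2HSV); H,S,V=[h[...,i].astype(int) for i in range(3)]
m=((H>=4)&(H<20)&(S>100)&(V>95)); m[:265]=0;m[365:]=0;m[:,:265]=0;m[:,385:]=0
c=blobs(m.astype(np.uint8),200)[0]; q=cv2.approxPolyDP(cv2.convexHull(c),4,True)[:,0]; print(q.tolist(),cv2.contourArea(c))
B=np.array([onz(s,p,.03) for p in q]); print(B.round(4).tolist())
E_=np.roll(B,-1,0)-B; print(np.linalg.norm(E_,axis=1).round(4),np.degrees(np.arctan2(E_[:,1],E_[:,0])).round(1),B.mean(0).round(4))
E
```

```text
cap top [ 0.443  -0.0946  0.0924] [ 0.4432 -0.0944  0.092 ] [ 0.4431 -0.095   0.09  ]
jar [ 0.4054 -0.1068  0.05  ] [ 0.428 -0.059  0.05 ] len 0.0528
yaw 64.7 -25.6 64.8
[[361, 272], [373, 345], [292, 359], [274, 288]] 6248.0
[[0.5605, -0.0701, 0.03], [0.6674, -0.0876, 0.03], [0.6499, -0.1932, 0.03], [0.5426, -0.1752, 0.03]]
[0.1084 0.1071 0.1088 0.1066] [ -9.3 -99.4 170.5  80.4] [ 0.6051 -0.1315  0.03  ]
```

```bash
python3 -m jog '[[[1,3,1],0.12],[[1.78,6,2.29],0.24],[[1.78,8,2.29],0.36],[[1.78,8,2.29],0.48],[[1.78,8,2.29],0.6],[[1.78,8,2.29],0.72],[[1.78,8,2.29],0.84],[[1.78,8,2.29],0.96],[[1.78,8,2.29],1.08],[[1.78,8,2.29],1.2],[[1.78,8,2.29],1.32],[[1.78,8,2.29],1.44],[[1.78,8,2.29],1.56],[[1.78,8,2.29],1.6],[[1.78,8,2.29],1.6],[[1.78,8,2.29],1.6]]' 8.5 60
python3 - <<'E'
from h import *
axes(); print(goto([.4431,-.0946,.062])); s=cam('wrist'); save(s,'w2',1.4)
print(proj(s,[.4431,-.0946,.092]).round(1)*1.4)
E
```

```text
t: 3.4
tcp_pos: [0.4433, -0.0934, 0.1815]
tool_rot: [-0.391, 0.589, -0.589, 0.391]
force: [0.5, -0.1, -0.2]
finger_gap: 0.994
tcp [ 0.4433 -0.0934  0.1815] x [-0.387 -0.922 -0.   ] y [-0.  0. -1.] z [ 0.922 -0.387 -0.   ] zdeg -22.77 q [-0.46  0.38  1.9   0.    0.86 -0.06] F [ 0.5 -0.1 -0.2] gap 0.9944080132526555 t 3.4
[ 0.12 11.95  0.03]
[401.94 308.7 ]
```

View pics/w2.png

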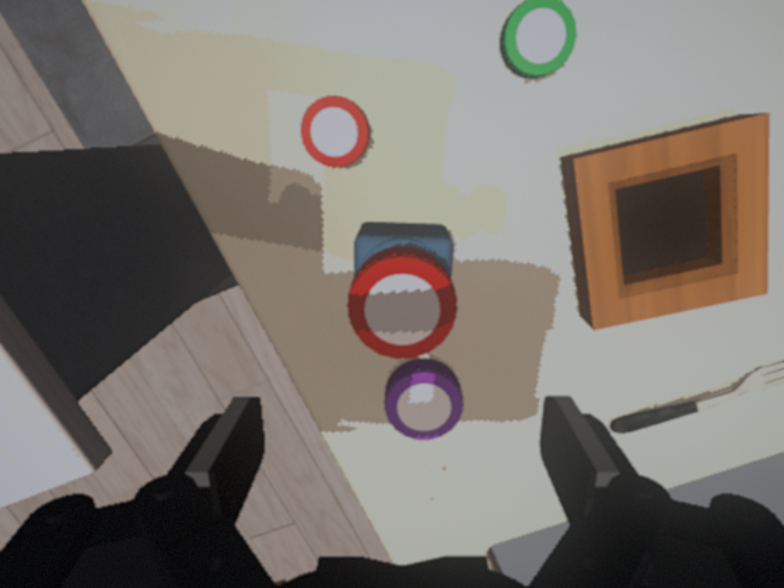

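The disc centre appears at (402,308), exactly where predicted. The fingers straddle it, and only low decoys are nearby.

```bash
python3 -m jog '[[[0.12,3,0],0],[[0.12,6,0],0],[[0.12,8.5,0],0],[[0.12,10.3,0],0],[[0.12,11.4,0],0],[[0.12,11.9,0],0],[[0.12,11.9,0],0]]' 8.5 60 && python3 -m jog '[[[0,0,0],0],[[0,0,0],0],[[0,0,0],0],[[0,0,0],0],[[0,0,0],0],[[0,0,0],0],[[0,0,0],0],[[0,0,0],0],[[0,0,0],0],[[0,0,0],0]]' 4.5 70
python3 -c "
from h import *
axes()"
```

```text
t: 4.03
tcp_pos: [0.4426, -0.0953, 0.0614]
tool_rot: [-0.391, 0.59, -0.589, 0.39]
force: [0.2, 0.6, 0.7]
finger_gap: 0.997
t: 4.87
tcp_pos: [0.443, -0.0957, 0.0633]
tool_rot: [0.39, -0.589, 0.59, -0.391]
force: [-1.6, 0.6, 6.7]
finger_gap: 0.633
tcp [ 0.443  -0.0957  0.0633] x [-0.39  -0.921 -0.   ] y [ 0. -0. -1.] z [ 0.921 -0.39   0.   ] zdeg -22.97 q [-0.46  0.61  1.99  0.    0.53 -0.06] F [-1.6  0.6  6.7] gap 0.6333336109409856 t 4.8667
```

```bash
python3 -m jog '[[[0,-0.5,0],0],[[0,-1.5,0],0],[[0,-3,0],0],[[0,-4.5,0],0],[[0,-6,0],0],[[0,-6.7,0],0],[[0,-7,0],0],[[0,-7,0],0],[[0,-7,0],0]]'
python3 - <<'E'
from h import *
axes(); s=cam('wrist'); save(s,'w3',1.4)
T=R.from_quat(manip.sense()['tool_rot']).as_matrix(); print(T.T@np.array([.6053-.4431,-.1313+.0946,0])*100)
E
```

```text
t: 5.62
tcp_pos: [0.4428, -0.0957, 0.132]
tool_rot: [-0.391, 0.59, -0.589, 0.39]
force: [0.0, -0.6, -4.9]
finger_gap: 0.633
tcp [ 0.4428 -0.0957  0.132 ] x [-0.39  -0.921 -0.   ] y [-0.001  0.    -1.   ] z [ 0.921 -0.39  -0.001] zdeg -22.97 q [-0.46  0.47  1.95 -0.    0.72 -0.06] F [ 0.  -0.6 -4.9] gap 0.6329454508751805 t 5.6167
[-2.95330731 -0.02435378 16.36565559]
```

View pics/w3.png

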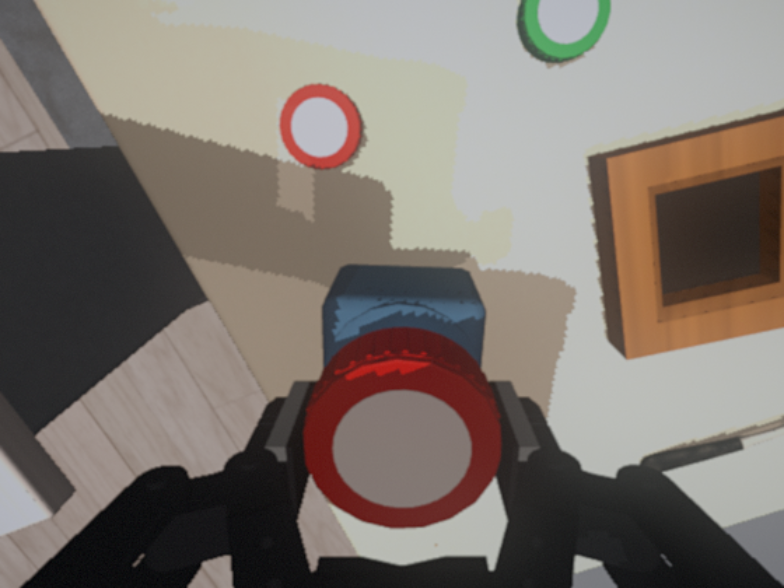

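Lifted level: disc at (402,448), with the jar's top edge near (335,296)–(484,305). Next I measure the jar's yaw and centre in the grip.

```bash
python3 - <<'E'
from h import *
s=cam('wrist'); st=manip.sense(); T=R.from_quat(st['tool_rot']).as_matrix()
h=cv2.cvtColor(s['frame'],cv2.COLOR_RGB2HSV).astype(int); H,S,V=h[...,0],h[...,1],h[...,2]
m=((H>95)&(H<125)&(S>40)); 
bot=[];
for c in range(256,328,3):
    r=np.where(m[180:235,c])[0]; 
    bot.append((c,180+r[0]))
bot=np.array(bot,float); p=np.polyfit(bot[:,0],bot[:,1],1); print('bot',bot[:,1],p)
top=[]
for c in range(246,338,4):
    g=np.diff(V[200:228,c]); top.append((c,201+g.argmax(),g.max()))
top=np.array(top,float); print('top',top[:,1:].astype(int).tolist())
ok=top[:,2]>8; q=np.polyfit(top[ok,0],top[ok,1],1); res=top[:,1]-np.polyval(q,top[:,0]); ok&=abs(res)<2; q=np.polyfit(top[ok,0],top[ok,1],1); print(q)
dz=st['tcp_pos'][2]-.0633
def yaw(pp,z):
    a,b=[onz(s,(c,np.polyval(pp,c)),z) for c in(255,325)]; return a,b,np.degrees(np.arctan2(*(b-a)[1::-1]))
print(yaw(p,dz)); print(yaw(q,.05+dz))
rows=range(215,240,4)
for r in rows:
    x=np.where(m[r])[0]; x=x[(x>200)&(x<370)]; print(r,x.min(),x.max(),onz(s,(x.min(),r),.05+dz).round(4),onz(s,(x.max(),r),.05+dz).round(4))
# white disc
w=((S<60)&(V>90)).astype(np.uint8); w[:250]=0; w[390:]=0; w[:,:225]=0; w[:,350:]=0
c=blobs(w,300)[0]; e=cv2.fitEllipse(c); print(e, onz(s,e[0],.092+dz),'tcp',st['tcp_pos'],'toolframe mm',T.T@(onz(s,e[0],.092+dz)-st['tcp_pos'])*1e3)
E
```

```text
bot [193. 192. 191. 191. 191. 191. 191. 191. 192. 191. 192. 192. 191. 192.
 192. 192. 195. 193. 198. 199. 200. 201. 199. 201.] [1.37246377e-01 1.53921594e+02]
top [[211, 12], [214, 13], [214, 12], [215, 11], [212, 13], [221, 23], [220, 32], [219, 35], [218, 24], [218, 25], [217, 27], [218, 39], [218, 23], [219, 34], [219, 23], [221, 21], [223, 15], [225, 16], [214, 12], [216, 11], [217, 11], [217, 24], [215, 10]]
[6.08543417e-02 1.99750560e+02]
(array([ 0.43614911, -0.06168388,  0.06830471]), array([ 0.4730957 , -0.08392507,  0.06830471]), np.float64(-31.047197711573833))
(array([ 0.44039661, -0.06295869,  0.11830471]), array([ 0.47001447, -0.07781496,  0.11830471]), np.float64(-26.63826754398021))
215 233 342 [ 0.4309 -0.0588  0.1183] [ 0.4782 -0.0788  0.1183]
219 231 344 [ 0.4292 -0.0602  0.1183] [ 0.4784 -0.0811  0.1183]
223 231 345 [ 0.4283 -0.062   0.1183] [ 0.4781 -0.0832  0.1183]
227 231 345 [ 0.4274 -0.0639  0.1183] [ 0.4774 -0.0851  0.1183]
231 231 344 [ 0.4265 -0.0657  0.1183] [ 0.4763 -0.0868  0.1183]
235 232 344 [ 0.426  -0.0678  0.1183] [ 0.4756 -0.0888  0.1183]
239 232 343 [ 0.4251 -0.0697  0.1183] [ 0.4744 -0.0905  0.1183]
((286.7258605957031, 320.0692443847656), (82.38343811035156, 97.28856658935547), 91.60505676269531) [ 0.44333292 -0.09456054  0.16030471] tcp [ 0.44261248 -0.09561858  0.13160471] toolframe mm [ -1.25705846 -28.70031601   0.20036758]
```

```bash
python3 -m jog '[[[-0.2,0,1],-0.03],[[-0.5,0,3],-0.08],[[-1,0,5.5],-0.14],[[-1.5,0,8.5],-0.2],[[-2.1,0,11.5],-0.25],[[-2.6,0,14.2],-0.275],[[-2.85,0,15.8],-0.275],[[-2.94,0,16.37],-0.275],[[-2.94,0,16.37],-0.275],[[-2.94,0,16.37],-0.275],[[-2.94,0,16.37],-0.275]]'
python3 - <<'E'
from h import *
axes(); print(goto([.605,-.1325,.1]))
s=cam('wrist'); save(s,'w4',1.4)
E
```

```text
t: 6.63
tcp_pos: [0.6032, -0.1319, 0.1314]
tool_rot: [-0.468, 0.532, -0.529, 0.467]
force: [-0.2, -0.0, -3.8]
finger_gap: 0.636
tcp [ 0.6032 -0.1319  0.1314] x [-0.125 -0.992 -0.001] y [-0.004  0.001 -1.   ] z [ 0.992 -0.125 -0.004] zdeg -7.2 q [-0.4   0.64  1.54 -0.    0.97 -0.27] F [-0.2 -0.  -3.8] gap 0.6359626103350291 t 6.6333
[0.05 3.14 0.2 ]
```

View pics/w4.png

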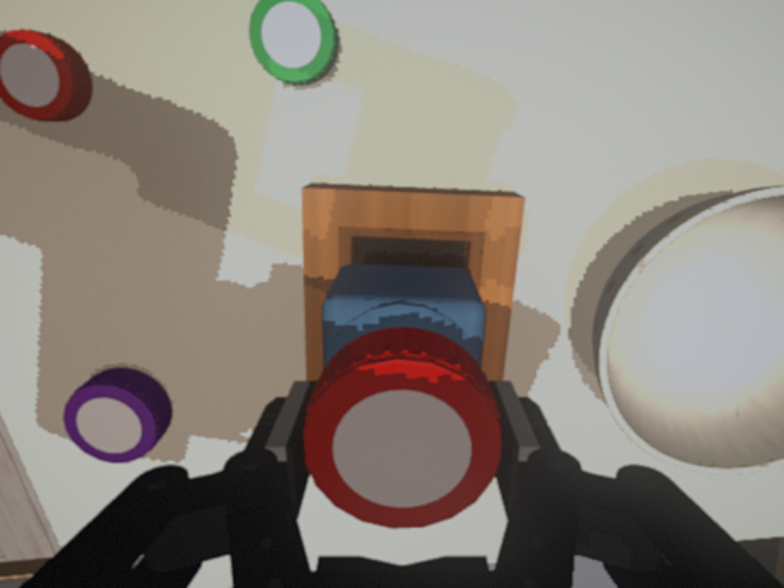

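The jar is over the socket with parallel edges: brace edge (303,188)–(524,196), jar bottom edge (345,266)–(467,268). I'll refine the offset against the brace corners before lowering.

```bash
python3 -m jog '[[[0,2,0],0],[[0,2,0],0],[[0,2,0],0]]'
python3 - <<'E'
from h import *
s=cam('wrist'); st=manip.sense(); T=R.from_quat(st['tool_rot']).as_matrix(); axes()
h=cv2.cvtColor(s['frame'],cv2.COLOR_RGB2HSV).astype(int); H,S,V=h[...,0],h[...,1],h[...,2]
m=((H>=4)&(H<20)&(S>110)&(V>80)).astype(np.uint8)
def line(pts,rc): 
    pts=np.array(pts,float); return np.polyfit(pts[:,0],pts[:,1],1)
L=[];Rr=[];Tp=[]
for r in range(145,185,4):
    x=np.where(m[r])[0]; x=x[(x>200)&(x<390)]; L.append((r,x.min())); Rr.append((r,x.max()+1))
for c in range(225,365,10):
    y=np.where(m[110:180,c])[0]; Tp.append((c,110+y.min()))
l,r,t=line(L,0),line(Rr,0),line(Tp,0); print(L,Rr,Tp)
def cross(a,b): # x=a0*y+a1 ; y=b0*x+b1
    y=(b[0]*a[1]+b[1])/(1-a[0]*b[0]); return a[0]*y+a[1],y
A,B=cross(l,t),cross(r,t); PA,PB=onz(s,A,.03),onz(s,B,.03); d=(PB-PA)/np.linalg.norm(PB-PA); n=np.array([d[1],-d[0],0])
print(A,B,'w',np.linalg.norm(PB-PA).round(4),'yaw',np.degrees(np.arctan2(d[1],d[0])).round(2),'ctr',((PA+PB)/2+.055*n).round(4))
w=((S<60)&(V>90)).astype(np.uint8); w[:250]=0; w[390:]=0; w[:,:225]=0; w[:,350:]=0
e=cv2.fitEllipse(blobs(w,300)[0]); P=onz(s,e[0],.092+st['tcp_pos'][2]-.0633); print('cap',P.round(4))
E
```

```text
t: 6.93
tcp_pos: [0.6033, -0.1319, 0.1115]
tool_rot: [-0.468, 0.532, -0.529, 0.467]
force: [0.2, -0.1, -4.1]
finger_gap: 0.635
tcp [ 0.6043 -0.1323  0.1123] x [-0.126 -0.992 -0.   ] y [-0.002  0.001 -1.   ] z [ 0.992 -0.126 -0.002] zdeg -7.22 q [-0.4   0.67  1.55 -0.    0.93 -0.27] F [ 0.8 -0.5 -5.1] gap 0.6352737558704363 t 6.9833
[(145, np.int64(210)), (149, np.int64(210)), (153, np.int64(210)), (157, np.int64(210)), (161, np.int64(210)), (165, np.int64(211)), (169, np.int64(211)), (173, np.int64(211)), (177, np.int64(211)), (181, np.int64(211))] [(145, np.int64(381)), (149, np.int64(381)), (153, np.int64(381)), (157, np.int64(380)), (161, np.int64(380)), (165, np.int64(379)), (169, np.int64(379)), (173, np.int64(378)), (177, np.int64(378)), (181, np.int64(377))] [(225, np.int64(138)), (235, np.int64(138)), (245, np.int64(139)), (255, np.int64(139)), (265, np.int64(139)), (275, np.int64(140)), (285, np.int64(140)), (295, np.int64(140)), (305, np.int64(141)), (315, np.int64(141)), (325, np.int64(142)), (335, np.int64(142)), (345, np.int64(143)), (355, np.int64(144))]
(np.float64(209.5150342711338), np.float64(136.99690475793403)) (np.float64(381.5496476838327), np.float64(144.3320069561898)) w 0.1087 yaw -9.59 ctr [ 0.6064 -0.1319  0.03  ]
cap [ 0.6037 -0.1301  0.141 ]
```

```bash
python3 -m jog '[[[0.1,0.4,0.15],0],[[0.1,0.9,0.15],0],[[0.1,1.3,0.15],0],[[0.1,1.6,0.15],0],[[0.1,1.9,0.15],0],[[0.1,2.2,0.15],0],[[0.1,2.4,0.15],0],[[0.1,2.6,0.15],0],[[0.1,2.6,0.15],0]]'; python3 -m jog '[[[0,0.2,0],0],[[0,0.4,0],0],[[0,0.4,0],0]]'
python3 -c "
from h import *
axes()"
```

```text
t: 7.73
tcp_pos: [0.6065, -0.1338, 0.0858]
tool_rot: [-0.468, 0.531, -0.53, 0.467]
force: [0.4, -0.1, -3.8]
finger_gap: 0.63
t: 7.98
tcp_pos: [0.6065, -0.1338, 0.082]
tool_rot: [-0.468, 0.531, -0.53, 0.467]
force: [0.1, -0.4, -3.6]
finger_gap: 0.63
tcp [ 0.6065 -0.1338  0.082 ] x [-0.126 -0.992 -0.   ] y [-0.001  0.    -1.   ] z [ 0.992 -0.126 -0.001] zdeg -7.22 q [-0.4   0.71  1.56 -0.    0.87 -0.27] F [ 0.1 -0.4 -3.6] gap 0.630155624790099 t 7.9833
```

```bash
python3 -m jog '[[[0,0.2,0],0],[[0,0.4,0],0],[[0,0.6,0],0],[[0,0.75,0],0],[[0,0.85,0],0],[[0,0.85,0],0]]'; python3 -m jog '[[[0,0.1,0],0],[[0,0.2,0],0],[[0,0.2,0],0],[[0,0.2,0],0]]'
python3 -c "
from h import *
axes()"
```

```text
t: 8.48
tcp_pos: [0.6065, -0.1338, 0.0735]
tool_rot: [-0.468, 0.531, -0.53, 0.467]
force: [-1.1, 0.6, -4.0]
finger_gap: 0.633
t: 8.82
tcp_pos: [0.607, -0.134, 0.0721]
tool_rot: [0.467, -0.53, 0.531, -0.468]
force: [0.0, 0.9, -2.4]
finger_gap: 0.635
tcp [ 0.607  -0.134   0.0721] x [-0.126 -0.992  0.   ] y [ 0.001 -0.    -1.   ] z [ 0.992 -0.126  0.001] zdeg -7.22 q [-0.4   0.73  1.56 -0.    0.85 -0.27] F [ 0.   0.9 -2.4] gap 0.6348385590093316 t 8.8167
```

```bash
python3 -m jog '[[[0,0.1,0],0],[[0,0.15,0],0],[[0,0.2,0],0],[[0,0.2,0],0]]'; python3 -m jog '[[[0,0.1,0],0],[[0,0.1,0],0],[[0,0.1,0],0]]'
python3 - <<'E'
from h import *
axes(); s=cam('wrist'); save(s,'w5',1.4)
E
```

```text
t: 9.15
tcp_pos: [0.6073, -0.1341, 0.0714]
tool_rot: [0.467, -0.53, 0.531, -0.468]
force: [-2.3, 0.7, 6.4]
finger_gap: 0.629
t: 9.4
tcp_pos: [0.6074, -0.1341, 0.0713]
tool_rot: [0.467, -0.53, 0.531, -0.468]
force: [-1.6, 1.1, 11.2]
finger_gap: 0.634
tcp [ 0.6074 -0.1341  0.0713] x [-0.125 -0.992  0.001] y [ 0.002 -0.001 -1.   ] z [ 0.992 -0.125  0.002] zdeg -7.21 q [-0.4   0.73  1.56 -0.    0.85 -0.27] F [-1.6  1.1 11.2] gap 0.6335549584493688 t 9.4
```

View pics/w5.png

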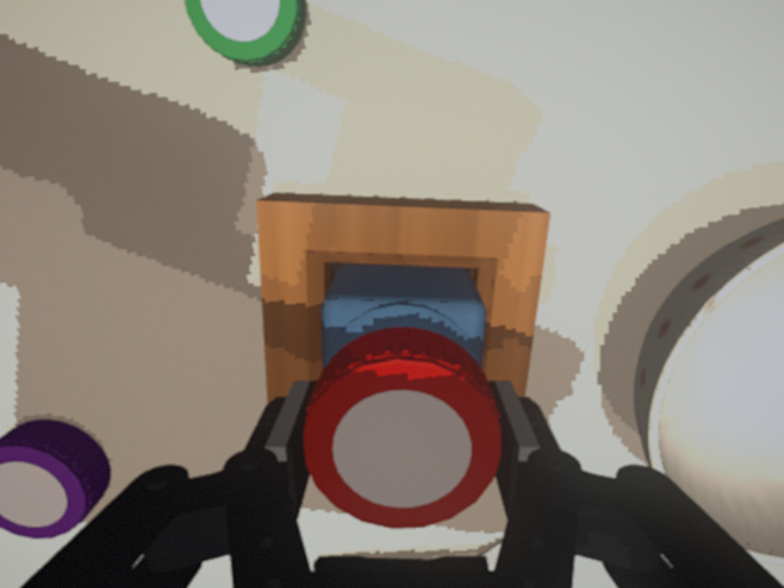

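Seated: the TCP sits 8.0 mm above the pick height, which matches the socket floor, with about 11 N of downward contact. The jar body is inside the socket at (404,300). Next is the twist, in two halves.

```bash
python3 -m jog '[[[0,-0.05,0],0],[[0,-0.1,0],0],[[0,-0.1,0.01],-0.07],[[-0.01,-0.1,0.02],-0.14],[[-0.01,-0.1,0.03],-0.21],[[-0.02,-0.1,0.04],-0.28],[[-0.02,-0.1,0.05],-0.35],[[-0.02,-0.1,0.06],-0.42],[[-0.03,-0.1,0.06],-0.49],[[-0.03,-0.1,0.07],-0.56],[[-0.03,-0.1,0.08],-0.63],[[-0.03,-0.1,0.08],-0.7],[[-0.03,-0.1,0.08],-0.7]]' - 90
python3 - <<'E'
from h import *
axes(); print(manip.sense()['ft_torque'],manip.sense()['tau'][5]); s=cam('wrist'); save(s,'w6',1.4)
E
```

```text
t: 10.53
tcp_pos: [0.6079, -0.134, 0.0714]
tool_rot: [-0.621, 0.337, -0.338, 0.621]
force: [-1.6, 0.8, 8.4]
finger_gap: 0.632
tcp [ 0.6079 -0.134   0.0714] x [ 0.544 -0.839  0.001] y [ 0.001 -0.    -1.   ] z [0.839 0.544 0.001] zdeg 32.96 q [-0.4   0.73  1.56  0.    0.85 -0.97] F [-1.6  0.8  8.4] gap 0.6320906281313882 t 10.5333
[ 0.03261636  0.37875736 -0.17372516] -0.504441149532795
```

View pics/w6.png

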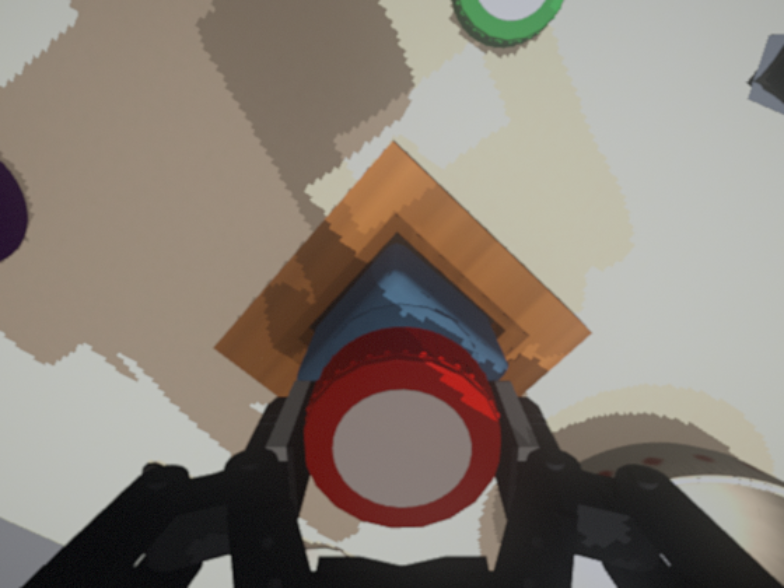

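The jar stays put in the socket (corner at (398,235)) while the tool has turned 0.70 rad against about 0.5 N m, so the threads are moving. I continue to about 1.38 rad.

```bash
python3 -m jog '[[[0,0,0.01],-0.07],[[0,0,0.02],-0.14],[[0,0,0.03],-0.21],[[0,0,0.04],-0.28],[[0,0,0.05],-0.35],[[0,0,0.06],-0.42],[[0,0,0.07],-0.49],[[0,0,0.07],-0.56],[[0,0,0.08],-0.62],[[0,0,0.08],-0.68],[[0,0,0.08],-0.68],[[0,0,0.08],-0.68]]'
python3 - <<'E'
from h import *
axes(); print(manip.sense()['ft_torque'],manip.sense()['tau'][5])
E
```

```text
t: 11.58
tcp_pos: [0.6083, -0.1335, 0.0714]
tool_rot: [0.698, -0.111, 0.112, -0.698]
force: [-2.2, 0.3, 8.0]
finger_gap: 0.631
tcp [ 0.6083 -0.1335  0.0714] x [ 0.95  -0.312  0.001] y [ 0.001 -0.001 -1.   ] z [ 0.312  0.95  -0.   ] zdeg 71.83 q [-0.4   0.73  1.56 -0.    0.85 -1.65] F [-2.2  0.3  8. ] gap 0.6306160577905398 t 11.5833
[-0.05438175  0.49017497 -0.13360994] -0.1816996280103922
```

```bash
python3 -m jog '[[[0,-0.1,0],0],[[0,-0.2,0],0],[[0,-0.3,0],0],[[0,-0.4,0],0],[[0,-0.5,0],0],[[0,-0.5,0],0]]'
python3 - <<'E'
from h import *
axes(); s=cam('wrist'); save(s,'w7',1.4)
E
```

```text
t: 12.08
tcp_pos: [0.6081, -0.1333, 0.0748]
tool_rot: [0.698, -0.112, 0.111, -0.698]
force: [-1.0, -1.4, -1.9]
finger_gap: 0.625
tcp [ 0.6081 -0.1333  0.0748] x [ 0.95  -0.311 -0.   ] y [-0. -0. -1.] z [ 0.311  0.95  -0.   ] zdeg 71.86 q [-0.39  0.73  1.56 -0.    0.86 -1.65] F [-1.  -1.4 -1.9] gap 0.6251147861141819 t 12.0833
```

View pics/w7.png

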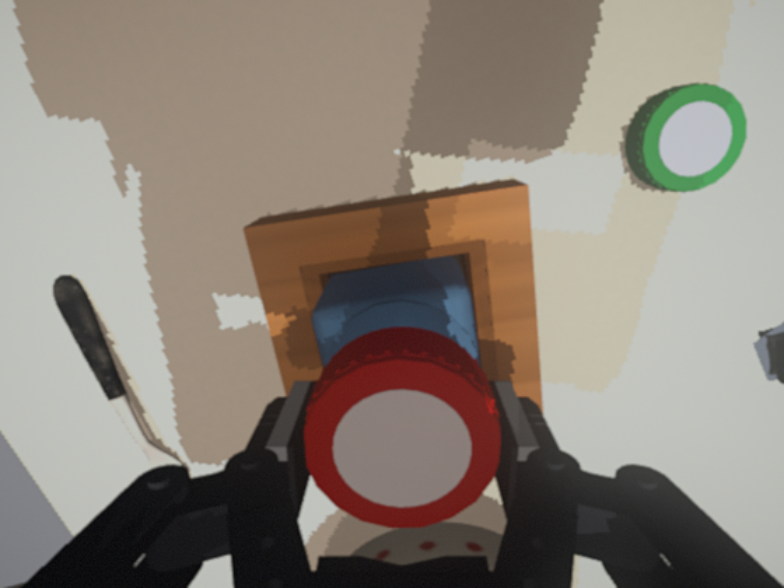

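The jar is still in the socket (corner about (470,258)). Pull is only 1.9 N against about 4 N when carrying the whole jar, so the cap looks free. I'll raise it a little more and recheck while still below the limit.

```bash
python3 -m jog '[[[0,-0.1,0],0],[[0,-0.2,0],0],[[0,-0.3,0],0],[[0,-0.4,0],0],[[0,-0.4,0],0],[[0,-0.4,0],0]]'
python3 - <<'E'
from h import *
axes()
a=cv2.imread('pics/w7.png'); s=cam('wrist'); b=cv2.resize(s['frame'][...,::-1],None,fx=1.4,fy=1.4)
cv2.imwrite('pics/w8.png',np.hstack([a[160:460,200:590],b[160:460,200:590]]))
E
```

```text
t: 12.63
tcp_pos: [0.6086, -0.1332, 0.0791]
tool_rot: [0.698, -0.111, 0.112, -0.698]
force: [0.2, 0.3, -0.4]
finger_gap: 0.634
tcp [ 0.6086 -0.1332  0.0791] x [ 0.95  -0.311  0.001] y [ 0.001 -0.    -1.   ] z [0.311 0.95  0.   ] zdeg 71.86 q [-0.39  0.72  1.55  0.    0.87 -1.65] F [ 0.2  0.3 -0.4] gap 0.6336986061542526 t 12.6333
```

View pics/w8.png

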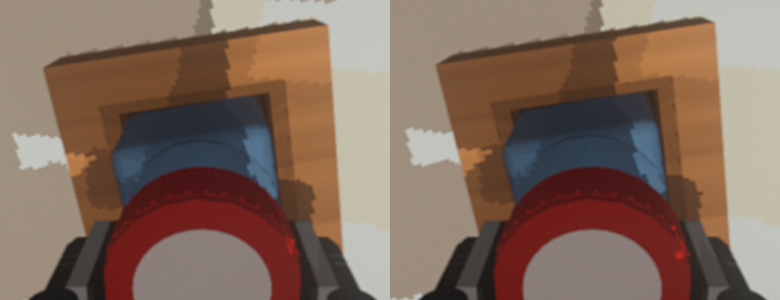

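The cap lifts with almost no force and the jar stays with the brace, so the cap is free. I lift it to about 14 mm above the mouth and hold.

```bash
python3 -m jog '[[[0,-0.2,0],0],[[0,-0.5,0],0],[[0,-0.9,0],0],[[0,-1.3,0],0],[[0,-1.7,0],0],[[0,-2.1,0],0],[[0,-2.35,0],0],[[0,-2.4,0],0],[[0,-2.4,0],0],[[0,-2.4,0],0],[[0,-2.4,0],0],[[0,-2.4,0],0]]'
python3 - <<'E'
from h import *
axes(); s=cam('wrist'); save(s,'w9',1.4); t=cam('scene'); save(t,'s9',6,(220,180,330,270))
E
```

```text
t: 13.68
tcp_pos: [0.6081, -0.1332, 0.1026]
tool_rot: [-0.698, 0.112, -0.111, 0.698]
force: [-0.2, -0.4, -1.3]
finger_gap: 0.627
tcp [ 0.6081 -0.1332  0.1026] x [ 0.95  -0.312 -0.001] y [-0.001  0.    -1.   ] z [0.312 0.95  0.   ] zdeg 71.85 q [-0.39  0.69  1.54  0.    0.91 -1.65] F [-0.2 -0.4 -1.3] gap 0.6272309056817047 t 13.6833
```

View pics/w9.png

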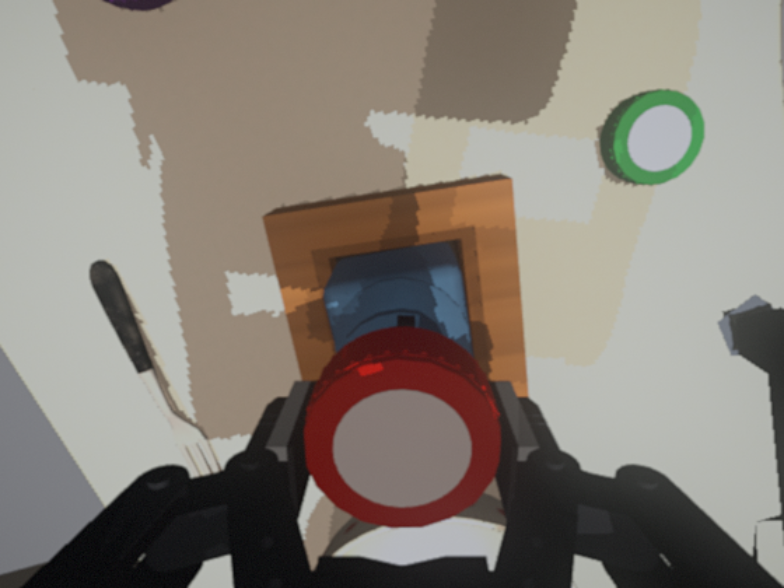

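```bash
python3 -c "
from h import *
axes(); workorder.sign_off()"
```

```text
tcp [ 0.6081 -0.1332  0.1026] x [ 0.95  -0.312 -0.   ] y [-0.  0. -1.] z [0.312 0.95  0.   ] zdeg 71.85 q [-0.39  0.69  1.54 -0.    0.91 -1.65] F [-0.1  0.7 -0.3] gap 0.623890615297477 t 13.7833
the job is handed in; nothing more can be done
```

I carried the jar by its cap into the brace socket, unscrewed the cap, lifted it straight off and handed the job in with the cap held above the mouth, at about 14 s of the 45 s limit. Sign-off reports no verdict, so success is not confirmed.

- **Seating:** the jar came to rest 8.0 mm above its pick-up height, which matches the socket floor. I pressed it down with about 11 N.
- **Unscrewing:** I turned the tool 1.38 rad counter-clockwise against roughly 0.5 N m. The cap then came off with 0–2 N of pull, and the jar stayed in the socket.
- **Final hold:** the tool is level and still. The cap's lower edge is about 13 mm above the jar's mouth, worked out from the tool height. The external force is near zero.

**Not checked or not in full agreement:**
- The ring angle was not measured. I inferred it from the tool's turn and from the cap coming free.
- Position estimates disagreed by 1–3 mm. The brace centre read x = 0.605–0.606 m in the images, while the tool ended at 0.608 m.
- The last scene picture could not be viewed because the limit of 12 was reached, so the final look is from the wrist camera only. I did not measure the bystanders again, but the fork lay clear of the gripper in that view.

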